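# Load the charger from the battery rack

### The arm

A 6-joint arm with a two-finger parallel gripper is mounted at the origin on the work surface. World frame = base frame: x ahead of the robot, y to its left, z up, the work surface at z = 0. Lengths are in mm, angles in degrees, forces in N, time in s.
With the tool pointing down it reaches from about 350 to 850 mm from the base axis. Payload 8.1 kg.
Tool frame: the origin (TCP) lies at the very end of the fingers, on their centre line; the grasp point (between the pads) lies 19 mm behind it; z points along the fingers, y is the direction in which the jaws open and shut (so a half turn about z gives the same grasp; the last joint's range is limited). The gripper opens to 85 mm and grips with 20 to 120 N. Pads are 22 mm wide; open, the fingers measure 114 mm over their backs; the gripper's body (76 mm by 85 mm) begins 54 mm behind the grasp point. The pads swing forward as they close: fully open they stand 13 mm farther back than shut.
Start: joints at [-77.43, 7.471, 85.268, -0, 87.261, -4.893], TCP at [180.082, -572.342, 231.292] pointing down, gripper open.
Joint ranges: [-169.43, 169.43], [-51.17, 129.36], [1.28, 143.12], [-76.62, 256.62], [0, 156.53], [-152.29, 152.29]. Speed limits (degrees/s): [136.94, 136.94, 159.86, 180, 180, 180].

### API

Orientations are given as [roll, pitch, yaw] about the fixed x, y, z axes, in that order (R = Rz(yaw) Ry(pitch) Rx(roll)).
In Python, from bench import r gives the robot as it stands.
- The arm moves only by the shell command python3 -m jog 'ROWS' [OPENING] [FORCE]. ROWS is JSON, a list of rows, each a list of 6 numbers: the shift along the tool's x, y, z normalised to -1 to 1, where 1 is 0.25 m, then the turn, a rotation vector about the tool's x, y, z normalised to -1 to 1, where 1 is pi rad. In form: [[x, y, z, ax, ay, az], ...]. A call has 1 to 10 rows; each row is the pose to reach, as a shift and turn from the pose commanded when the call began, along the tool's axes at that moment, turning the shorter way round; what a row does not reach only later rows make up. A row lasts 1/10 s, in which the tool goes at most 50 mm and 8.59 degrees, less where a joint would pass 70% of its speed; a pose out of reach is approached as far as the arm can. A call with a number of a shift or a turn outside -1 to 1 is refused whole. A call with a gripper value outside its range is refused whole. OPENING is the opening, from 0 (shut) to 1 (fully open), set as the call begins (- or left out, the last holds). The fingers move at their own pace and stop on an object; FORCE is the grip in N (left out, the last holds). Time passes only in rows, so rows that repeat a pose let the fingers close. It gives the time, the measured TCP pose, the force and the opening at its end, in the units of the state.
- r.sense(): the state, without advancing time (a new reading comes with each control period).
- r.snapshot(name): name is "scene" or "top" or "wrist"; returns a dict with "pixels" (384x512x3 uint8, red, green, blue), "intrinsics" (3x3 intrinsics, pixels), "extrinsics" (4x4, takes a point from camera to world coordinates). Camera axes: x right, y down, z forward; pixel columns grow to the right and rows downward; lengths in mm; the calibration is good to about 2 mm. A picture is of the moment at which its call begins. There is no depth.
- r.hand_in(): hands the job in, once; it reports no verdict.
The state is a dict: "time": time; "joint_pos": joint angles; "qd": joint speeds; "joint_efforts": joint torques, N m; "tool_pos": TCP position; "tcp_rot": TCP orientation; "ft_force": force on the tool from outside, world axes, zero at the start; "wrist_torque": the same for the moment, N m; "finger_gap": finger opening in mm.
Only numpy, scipy, OpenCV 4.12 (cv2) and the standard library are available. Lean on these libraries where they do the work, as an engineer would, in place of code of your own. Each camera call takes 0.05 s, during which the arm holds its last target.

### The job

Put the four battery packs from the white storage rack on charge: keep the row in the same order as it stands in the rack, so that each pack comes into the bay with tape of its own colour. Lower each one gently, without dropping it, until it stands upright on the floor of its bay, let go of it, and leave the cell checker and the screw jar where they are.

Things in the scene. Friction and masses are not known exactly. Their poses are not given: they have to be found in the camera images.
- red_mid (a point): Centre (46 mm above the flat foot) of the red pack: dark grey hard-case battery, 56 mm along its x, 28 along its y, 92 tall (z up), 0.19 kg, with red tape round its upper part and a red sticker on top. Starts upright in the white rack, 3 mm play a side, pocket floor 8 mm and walls 38 mm above the table. Grasp from above across the 28 mm, near its top.
- yellow_mid (a point): Centre (46 mm above the flat foot) of the yellow pack: dark grey hard-case battery, 56 mm along its x, 28 along its y, 92 tall (z up), 0.19 kg, with yellow tape round its upper part and a yellow sticker on top. Starts upright in the white rack, 3 mm play a side, pocket floor 8 mm and walls 38 mm above the table. Grasp from above across the 28 mm, near its top.
- green_mid (a point): Centre (46 mm above the flat foot) of the green pack: dark grey hard-case battery, 56 mm along its x, 28 along its y, 92 tall (z up), 0.19 kg, with green tape round its upper part and a green sticker on top. Starts upright in the white rack, 3 mm play a side, pocket floor 8 mm and walls 38 mm above the table. Grasp from above across the 28 mm, near its top.
- blue_mid (a point): Centre (46 mm above the flat foot) of the blue pack: dark grey hard-case battery, 56 mm along its x, 28 along its y, 92 tall (z up), 0.19 kg, with blue tape round its upper part and a blue sticker on top. Starts upright in the white rack, 3 mm play a side, pocket floor 8 mm and walls 38 mm above the table. Grasp from above across the 28 mm, near its top.
- red_bay: Black charging bay with red tape on its grey deck. Origin: pocket centre in plan, on the bay's underside, 10 mm above the table; x the pocket's long way (deck at +x), y along the row, 68 mm to the next bay. Pocket floor 6 mm above the origin, 66 x 38 mm inside (5 mm play a side), flaring to 76 x 48 at its rim 42 mm above the origin. A seated pack's centre is 52 mm above it.
- yellow_bay: Black charging bay with yellow tape on its grey deck. Origin: pocket centre in plan, on the bay's underside, 10 mm above the table; x the pocket's long way (deck at +x), y along the row, 68 mm to the next bay. Pocket floor 6 mm above the origin, 66 x 38 mm inside (5 mm play a side), flaring to 76 x 48 at its rim 42 mm above the origin. A seated pack's centre is 52 mm above it.
- green_bay: Black charging bay with green tape on its grey deck. Origin: pocket centre in plan, on the bay's underside, 10 mm above the table; x the pocket's long way (deck at +x), y along the row, 68 mm to the next bay. Pocket floor 6 mm above the origin, 66 x 38 mm inside (5 mm play a side), flaring to 76 x 48 at its rim 42 mm above the origin. A seated pack's centre is 52 mm above it.
- blue_bay: Black charging bay with blue tape on its grey deck. Origin: pocket centre in plan, on the bay's underside, 10 mm above the table; x the pocket's long way (deck at +x), y along the row, 68 mm to the next bay. Pocket floor 6 mm above the origin, 66 x 38 mm inside (5 mm play a side), flaring to 76 x 48 at its rim 42 mm above the origin. A seated pack's centre is 52 mm above it.
- checker_mid (a point): Centre of the cell checker, a black hand-held meter with a pale display and three white keys, lying flat, 62 by 98 by 24 mm, beside the end of the charger. Bystander.
- jar_mid (a point): Centre of a small glass screw jar with a steel lid, 44 mm across, 55 mm tall, beside the end of the rack. Bystander.

How it is judged (in metres and radians):
At the end, for the whole second after the job is handed in: Every pack stands in the bay of its own colour: centre within 12 mm of the bay's in plan and 46 to 57 mm above its origin (foot on the floor), leaning under 0.12 rad, long side within 0.25 rad of the bay's; released and at rest (horizontal distance between red_mid and red_bay below 0.012 m and z of red_mid in the frame of red_bay between 0.046 and 0.057 m and angle between each of red_mid, yellow_mid, green_mid, blue_mid's own z axis and vertical below 0.12 rad and angle between the x axis of red_mid and the x axis of red_bay, either way round below 0.25 rad and linear speed of each of red_pack, yellow_pack, green_pack, blue_pack below 0.02 m/s and horizontal distance between yellow_mid and yellow_bay below 0.012 m and z of yellow_mid in the frame of yellow_bay between 0.046 and 0.057 m and angle between the x axis of yellow_mid and the x axis of yellow_bay, either way round below 0.25 rad and horizontal distance between green_mid and green_bay below 0.012 m and z of green_mid in the frame of green_bay between 0.046 and 0.057 m and angle between the x axis of green_mid and the x axis of green_bay, either way round below 0.25 rad and horizontal distance between blue_mid and blue_bay below 0.012 m and z of blue_mid in the frame of blue_bay between 0.046 and 0.057 m and angle between the x axis of blue_mid and the x axis of blue_bay, either way round below 0.25 rad); the robot touches nothing.
It fails at once if a pack is dropped or flung into place (faster than 0.7 m/s while low) ((linear speed of red_pack above 0.7 m/s and height (world z) of red_mid below 0.085 m) or (linear speed of yellow_pack above 0.7 m/s and height (world z) of yellow_mid below 0.085 m) or (linear speed of green_pack above 0.7 m/s and height (world z) of green_mid below 0.085 m) or (linear speed of blue_pack above 0.7 m/s and height (world z) of blue_mid below 0.085 m)).
It fails at once if the cell checker is shifted more than 30 mm (distance of checker_mid from where it was at the start of the episode above 0.03 m).
It fails at once if the screw jar is shifted or tipped (its centre moves more than 30 mm, or it leans over 0.5 rad) (distance of jar_mid from where it was at the start of the episode above 0.03 m or angle between jar_mid's own z axis and vertical above 0.5 rad).
It also fails if it takes over 93 s, if anything falls off the work surface, if the arm or the gripper's body presses on something with over 40 N, if the wrist force passes 120 N, or if a joint passes its speed limit or range.

## Working session

There is one attempt and no reset: what is moved stays moved. The work goes in short steps, Python scripts to look and compute and a shell command to move; the robot and the scene stay as the last step left them, time stands still between calls to the robot, and variables do not carry over. Pictures are saved under pics/ and viewed, and the job is handed in when it is done.

```bash
ls; mkdir -p pics; python3 - <<'E'
from bench import r
import cv2
print(r.sense())
for n in ("scene","top","wrist"):
    s=r.snapshot(n); cv2.imwrite(f"pics/{n}0.png",s["pixels"][:,:,::-1]); print(n,s["intrinsics"],s["extrinsics"])
E
```

```text
pics
{'time': 0.0, 'joint_pos': array([-7.74278431e+01,  7.51657034e+00,  8.53302396e+01, -6.75647624e-04,
        8.72628206e+01, -4.89337648e+00]), 'qd': array([-0.00375517,  0.061959  , -0.01129128,  0.03466828,  0.07409551,
       -0.06100468]), 'joint_efforts': array([-2.19921778e-03, -5.69396710e+01, -5.00559318e+01, -5.73685120e-04,
        1.42698051e-02, -1.89511417e-05]), 'tool_pos': array([ 179.96936018, -571.77866085,  230.22000406]), 'tcp_rot': array([-1.79890712e+02, -8.67931435e-03,  1.74655580e+01]), 'ft_force': array([-0.17950641,  0.34503294, -0.34794401]), 'wrist_torque': array([-0.00802207,  0.06160618,  0.00435427]), 'finger_gap': 85.33889801417418}
scene [[415.037268     0.         262.26418562]
 [  0.         415.037268   194.32929341]
 [  0.           0.           1.        ]] [[ 6.18697803e-01  6.39325954e-01 -4.56591013e-01  9.33149994e+02]
 [ 7.85567708e-01 -4.96178553e-01  3.69716405e-01 -2.64762919e+02]
 [ 9.81862499e-03 -5.87425883e-01 -8.09218405e-01  7.10324663e+02]
 [ 0.00000000e+00  0.00000000e+00  0.00000000e+00  1.00000000e+00]]
top [[403.57006481   0.         248.52517229]
 [  0.         403.57006481 189.14059675]
 [  0.           0.           1.        ]] [[ 2.66707875e-02 -9.92911224e-01  1.15827332e-01  4.62140438e+02]
 [-9.99164812e-01 -2.28902013e-02  3.38484415e-02  8.28897056e+00]
 [-3.09571865e-02 -1.16633359e-01 -9.92692456e-01  9.93106820e+02]
 [ 0.00000000e+00  0.00000000e+00  0.00000000e+00  1.00000000e+00]]
wrist [[307.78451159   0.         250.1751748 ]
 [  0.         307.78451159 183.35433912]
 [  0.           0.           1.        ]] [[ 2.98978917e-01 -9.09312387e-01 -2.89417673e-01  2.54506702e+02]
 [-9.54257029e-01 -2.85615543e-01 -8.84154091e-02 -5.49696464e+02]
 [-2.26495927e-03  3.02613192e-01 -9.53110763e-01  3.72643506e+02]
 [ 0.00000000e+00  0.00000000e+00  0.00000000e+00  1.00000000e+00]]
```

View pics/top0.png

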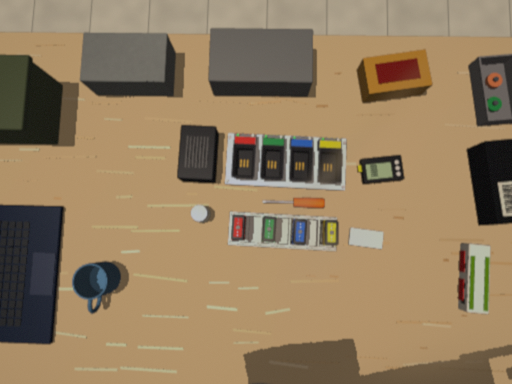

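View pics/scene0.png

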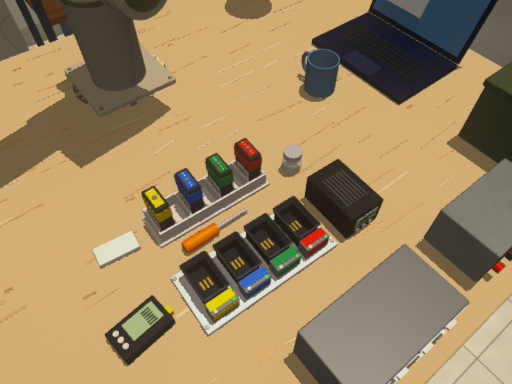

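View pics/wrist0.png

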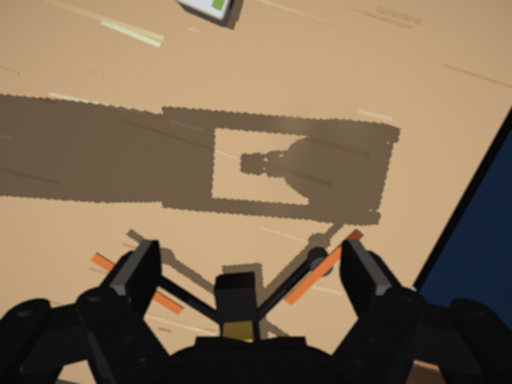

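The top view shows packs at about (238,228), (269,230), (300,232), (332,233), ordered red, green, blue, yellow. The bays are at about (245,160), (273,160), (301,162), (330,163) in the same order. Next I'll zoom in and measure.

```bash
python3 - <<'E'
import cv2
t=cv2.imread("pics/top0.png")
cv2.imwrite("pics/topz.png",cv2.resize(t[120:260,215:355],None,fx=4.2,fy=4.2,interpolation=cv2.INTER_CUBIC))
t=cv2.imread("pics/scene0.png")
cv2.imwrite("pics/scenez.png",cv2.resize(t[130:330,130:350],None,fx=3,fy=3,interpolation=cv2.INTER_CUBIC))
E
```

```text
(no output)
```

View pics/topz.png

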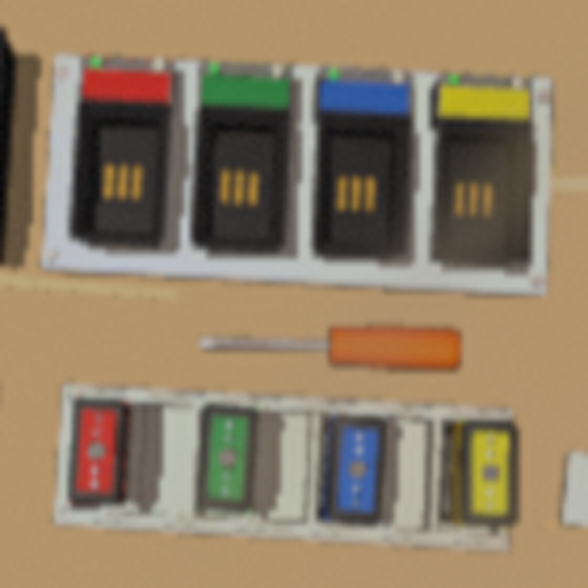

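View pics/scenez.png

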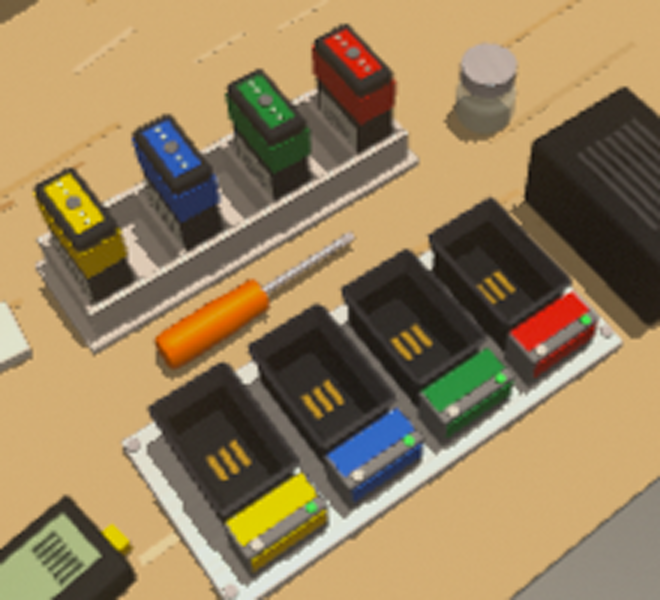

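```bash
cat > h.py <<'E'
import cv2, numpy as np
HUE={'red':[(0,6),(174,180)],'green':[(55,80)],'blue':[(105,125)],'yellow':[(24,34)]}
def load(r,n,save=None):
    s=r.snapshot(n)
    if save: cv2.imwrite(f"pics/{save}.png",s["pixels"][:,:,::-1])
    return s
def ray(s,uv,z):
    K=s["intrinsics"];E=s["extrinsics"]
    d=E[:3,:3]@np.linalg.inv(K)@np.array([uv[0],uv[1],1.]);o=E[:3,3]
    return (o+d*(z-o[2])/d[2])
def proj(s,p):
    E=s["extrinsics"];c=E[:3,:3].T@(np.array(p)-E[:3,3]);q=s["intrinsics"]@c;return q[:2]/q[2]
def blobs(s,col,vmin=90,smin=120,amin=20,roi=None):
    h=cv2.cvtColor(s["pixels"],cv2.COLOR_RGB2HSV);m=np.zeros(h.shape[:2],np.uint8)
    for a,b in HUE[col]: m|=cv2.inRange(h,(a,smin,vmin),(b,255,255))
    if roi: 
        k=np.zeros_like(m);k[roi[1]:roi[3],roi[0]:roi[2]]=255;m&=k
    n,l,st,c=cv2.connectedComponentsWithStats(m)
    out=[]
    for i in range(1,n):
        if st[i,4]>=amin:
            pts=cv2.findContours((l==i).astype(np.uint8),cv2.RETR_EXTERNAL,cv2.CHAIN_APPROX_NONE)[0][0]
            out.append((c[i],st[i,4],cv2.minAreaRect(pts)))
    return out
E
python3 - <<'E'
from bench import r
from h import *
s=load(r,"top");s2=load(r,"scene")
for c in HUE:
    for v in (90,130,150):
      for b in blobs(s,c,v,120,20,(215,120,355,260)): print("top",c,v,b[0].round(1),b[1],ray(s,b[0],100).round(1),[np.round(x,1) for x in b[2]])
    for b in blobs(s2,c,130,120,20,(130,130,350,330)): print("scene",c,b[0].round(1),b[1],ray(s2,b[0],100).round(1))
E
```

```text
top red 90 [245.  140.1] 151 [677.7  49.8 100. ] [array([244.9, 140.1]), array([20.2,  7.4]), np.float64(3.8)]
top red 90 [237.6 226.6] 158 [482.7  60.6 100. ] [array([237.7, 226.8]), array([ 8.9, 20.1]), np.float64(5.2)]
top red 130 [244.9 139.9] 141 [678.3  50.  100. ] [array([245. , 139.5]), array([20.,  7.]), np.float64(0.0)]
top red 130 [237.4 226.7] 139 [482.3  61.2 100. ] [array([237.5, 226.7]), array([ 8.2, 19.2]), np.float64(3.8)]
top red 150 [245.  139.8] 132 [678.6  49.6 100. ] [array([245., 140.]), array([ 6., 20.]), np.float64(90.0)]
top red 150 [237.5 226.8] 126 [482.1  60.8 100. ] [array([237.5, 227. ]), array([18.,  7.]), np.float64(90.0)]
scene red [247.1 147.7] 133 [480.8  60.9 100. ]
scene red [312.6 236.8] 224 [710.9  26.4 100. ]
top green 90 [272.6 141.4] 120 [676.1 -12.8 100. ] [array([273. , 140.5]), array([18.3,  8.1]), np.float64(3.4)]
scene green [217.7 162.9] 68 [477.8  -7.4 100. ]
scene green [284.7 256.2] 232 [709.8 -34.4 100. ]
top blue 90 [301.  142.9] 144 [673.9 -76.5 100. ] [array([301. , 142.5]), array([ 7., 20.]), np.float64(90.0)]
top blue 90 [299.
[... 801 characters left out ...]
44.4  100. ] [array([331.5, 232. ]), array([20.,  9.]), np.float64(90.0)]
top yellow 130 [329.7 143.9] 148 [ 672.7 -140.8  100. ] [array([330. , 143.5]), array([ 7., 20.]), np.float64(90.0)]
top yellow 130 [331.1 232.4] 153 [ 475.4 -144.4  100. ] [array([331. , 232.5]), array([19.,  8.]), np.float64(90.0)]
top yellow 150 [330.1 143.9] 141 [ 672.9 -141.6  100. ] [array([330. , 143.9]), array([20.3,  6.8]), np.float64(3.4)]
top yellow 150 [331.3 232.1] 125 [ 476. -145.  100.] [array([331.5, 232. ]), array([18.,  7.]), np.float64(90.0)]
scene yellow [154.2 197.4] 183 [ 474.8 -144.   100. ]
scene yellow [220.2 299.2] 311 [ 705.3 -159.9  100. ]
scene yellow [168.4 308.7] 46 [ 669.6 -230.1  100. ]
```

```bash
python3 - <<'E'
from bench import r
from h import *
s=load(r,"top");s2=load(r,"scene")
def tri(u1,u2):
    A=[];b=[]
    for S,u in((s,u1),(s2,u2)):
        E=S["extrinsics"];d=E[:3,:3]@np.linalg.inv(S["intrinsics"])@[u[0],u[1],1];d/=np.linalg.norm(d)
        P=np.eye(3)-np.outer(d,d);A.append(P);b.append(P@E[:3,3])
    return np.linalg.lstsq(np.vstack(A),np.hstack(b),rcond=None)[0]
def gold(S,roi):
    h=cv2.cvtColor(S["pixels"],cv2.COLOR_RGB2HSV);m=cv2.inRange(h,(10,110,100),(30,255,255))
    k=np.zeros_like(m);k[roi[1]:roi[3],roi[0]:roi[2]]=255;m&=k
    m=cv2.morphologyEx(m,cv2.MORPH_CLOSE,np.ones((3,3)))
    n,l,st,c=cv2.connectedComponentsWithStats(m);return [(c[i].round(1),st[i,4]) for i in range(1,n) if st[i,4]>8]
print(gold(s,(235,155,345,175)));print(gold(s2,(190,215,310,295)))
E
```

```text
[(array([244. , 162.6]), np.int32(72)), (array([271.7, 164.3]), np.int32(70)), (array([299.1, 165.5]), np.int32(71)), (array([327.1, 167. ]), np.int32(63))]
[(array([215.5, 232. ]), np.int32(1282)), (array([294.9, 225.4]), np.int32(80)), (array([266.7, 243.7]), np.int32(96)), (array([237.2, 262.7]), np.int32(100)), (array([295.6, 284.7]), np.int32(611)), (array([205.9, 283.2]), np.int32(111)), (array([227.8, 291.8]), np.int32(75))]
```

```bash
cat >> h.py <<'E'
from scipy.spatial.transform import Rotation as Ro
def step(r,target,yaw):
    s=r.sense();R=Ro.from_euler('xyz',s["tcp_rot"],degrees=True);T=Ro.from_euler('xyz',[180,0,yaw],degrees=True)
    d=R.inv().apply(np.array(target)-s["tool_pos"]);w=(R.inv()*T).as_rotvec()
    print("t",round(s["time"],2),"shift mm",d.round(1),"norm",(d/250).round(4),"turn norm",(w/np.pi).round(4),"rows>=",np.ceil(max(np.linalg.norm(d)/50,np.degrees(np.linalg.norm(w))/8.59)))
E
python3 - <<'E'
from bench import r
from h import *
s=load(r,"top");s2=load(r,"scene")
for a,b in zip([(244,162.6),(271.7,164.3),(299.1,165.5),(327.1,167)],[(294.9,225.4),(266.7,243.7),(237.2,262.7),(205.9,283.2)]):
    print(ray(s,a,16).round(1),ray(s2,b,16).round(1))
step(r,(370,-340,260),-2)
step(r,(560,-45,260),-2)
E
```

```text
[641.6  54.5  16. ] [639.9  56.4  16. ]
[638.8 -13.6  16. ] [637.8 -12.7  16. ]
[637.2 -80.6  16. ] [635.5 -80.5  16. ]
[ 634.9 -148.7   16. ] [ 633.8 -148.5   16. ]
t 0.45 shift mm [ 250.9 -164.6  -28.8] norm [ 1.0035 -0.6584 -0.1151] turn norm [-0.     -0.      0.1081] rows>= 7.0
t 0.45 shift mm [ 520.6 -389.   -28.7] norm [ 2.0826 -1.5559 -0.1149] turn norm [-0.     -0.      0.1081] rows>= 14.0
```

```bash
python3 -m jog '[[0.99,-0.66,-0.12,0,0,0.108],[0.99,-0.66,-0.12,0,0,0.108],[0.99,-0.66,-0.12,0,0,0.108],[0.99,-0.66,-0.12,0,0,0.108],[0.99,-0.66,-0.12,0,0,0.108],[0.99,-0.66,-0.12,0,0,0.108]]' 0.6
python3 - <<'E'
from bench import r
from h import *
step(r,(560,-45,260),-2)
E
```

```text
time: 1.05
tool_pos: [367.5, -339.1, 261.8]
tcp_rot: [180.0, -0.0, -2.0]
ft_force: [1.0, -0.5, -0.2]
finger_gap: 51.4
t 1.05 shift mm [ 182.1 -300.6    1.7] norm [ 0.7285 -1.2023  0.0069] turn norm [ 0.0002 -0.0002  0.    ] rows>= 8.0
```

```bash
python3 -m jog '[[0.73,-1,0,0,0,0],[0.73,-1,0,0,0,0],[0.73,-1,0,0,0,0],[0.73,-1,0,0,0,0],[0.73,-1,0,0,0,0],[0.73,-1,0,0,0,0],[0.73,-1,0,0,0,0],[0.73,-1,0,0,0,0]]'
python3 - <<'E'
from bench import r
from h import *
s=load(r,"wrist","w1")
for p in [(640,56,16),(637,-80,16),(482,61,100),(475,-144,100)]: print(proj(s,p))
im=s["pixels"][:,:,::-1]
print(r.sense()["qd"].round(2))
E
```

```text
time: 1.85
tool_pos: [558.2, -95.5, 261.0]
tcp_rot: [-180.0, 0.0, -1.8]
ft_force: [0.4, 0.5, -1.5]
finger_gap: 51.5
[121.39330859  86.53361598]
[234.67742068  85.30432623]
[109.21263086 237.97238486]
[296.31590661 238.31836714]
[-2.28 -0.98  0.86 -0.25  0.09 -0.33]
```

View pics/w1.png

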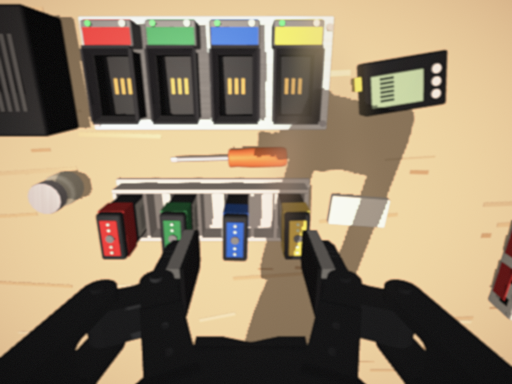

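The wrist view shows the four bays at the top, with contacts at row 86 and columns 122, 180, 236 and 292. I'll zoom in to get the rims.

```bash
python3 - <<'E'
import cv2
t=cv2.imread("pics/w1.png")
cv2.imwrite("pics/w1z.png",cv2.resize(t[10:135,75:335],None,fx=3,fy=3,interpolation=cv2.INTER_CUBIC))
E
```

```text
(no output)
```

View pics/w1z.png

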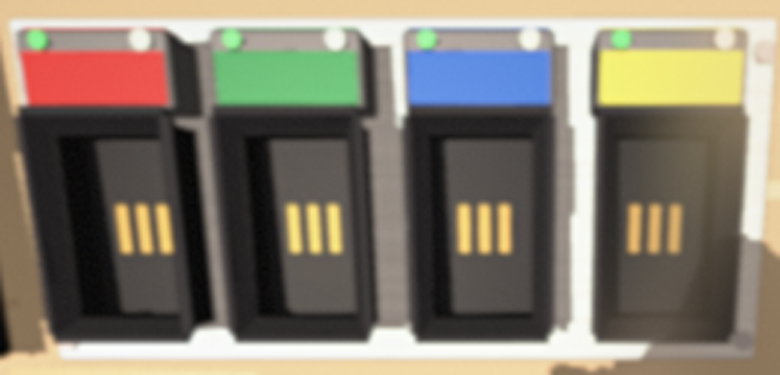

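```bash
python3 - <<'E'
from bench import r
from h import *
s=load(r,"wrist")
f=lambda x,y:(75+x/3-.33,10+y/3-.33)
for n,x,y,z in [("blue floor far",492,137,16),("near",492,313,16),("blue rim outer far",480,110,52),("near",480,338,52),("blue contact",484,229,16),
 ("blue fl L",444,229,16),("blue fl R",541,229,16),("rim L",411,229,52),("rim R",549,229,52),
 ("yel fl L",616,229,16),("yel fl R",711,229,16),("yel far",660,138,16),("yel near",660,313,16),("yel cont",655,229,16),
 ("yrim L",597,229,52),("yrim R",741,229,52),("grn far",320,137,16),("grn near",320,313,16),("grn cont",314,229,16),("red far",135,137,16),("red near",135,313,16),("red cont",144,229,16),("tape top blue",480,78,52)]:
    print(n,ray(s,f(x,y),z).round(1))
E
```

```text
blue floor far [669.4 -87.9  16. ]
near [602.5 -84.9  16. ]
blue rim outer far [675.1 -85.3  52. ]
near [596.5 -81.4  52. ]
blue contact [635.4 -83.2  16. ]
blue fl L [636.  -67.2  16. ]
blue fl R [ 634.7 -106.    16. ]
rim L [636.4 -58.3  52. ]
rim R [ 634.7 -108.4   52. ]
yel fl L [ 633.6 -136.    16. ]
yel fl R [ 632.3 -173.9   16. ]
yel far [ 666.8 -153.2   16. ]
yel near [ 600.1 -153.9   16. ]
yel cont [ 633.1 -151.5   16. ]
yrim L [ 634.1 -125.8   52. ]
yrim R [ 632.3 -178.    52. ]
grn far [671.7 -21.1  16. ]
grn near [604.9 -14.3  16. ]
grn cont [637.7 -15.3  16. ]
red far [674.1  50.8  16. ]
red near [607.5  61.7  16. ]
red cont [640.1  52.7  16. ]
tape top blue [685.3 -85.8  52. ]
```

```bash
python3 - <<'E'
from bench import r
from h import *
s=load(r,"wrist","w2");print(r.sense()["tool_pos"])
h=cv2.cvtColor(s["pixels"],cv2.COLOR_RGB2HSV);m=cv2.inRange(h,(10,110,100),(30,255,255));m[:72]=0;m[100:]=0;m[:,:80]=0;m[:,320:]=0
m=cv2.morphologyEx(m,cv2.MORPH_CLOSE,np.ones((3,5)))
n,l,st,c=cv2.connectedComponentsWithStats(m)
for i in range(1,n):
    if st[i,4]>20: print(c[i].round(1),st[i,4],ray(s,c[i],16).round(1))
for k in HUE:
    for b in blobs(s,k,130,120,30,(90,180,310,262)): print(k,b[0].round(1),b[1],ray(s,b[0],100).round(1))
step(r,(475.5,-144.5,170),-2)
E
```

```text
[557.02457451 -98.32349516 261.28038901]
[120.1  85. ] 307 [641.2  54.6  16. ]
[176.7  84.9] 270 [638.9 -13.2  16. ]
[233.5  84.6] 289 [636.8 -81.3  16. ]
[290.1  84.5] 274 [ 634.6 -149.1   16. ]
red [107.4 237.3] 543 [482.3  60.7 100. ]
green [164.3 231.3] 118 [487.2  -2.4 100. ]
green [174.5 228.5] 107 [490.2 -13.9 100. ]
blue [232.2 237.9] 489 [476.6 -75.9 100. ]
yellow [299.6 241.6] 128 [ 469.5 -149.8  100. ]
t 2.0 shift mm [-79.8  49.   91.3] norm [-0.3192  0.196   0.3653] turn norm [ 0.0002  0.0001 -0.0002] rows>= 3.0
```

```bash
python3 -m jog '[[-0.32,0.195,0.25,0,0,0],[-0.32,0.195,0.4,0,0,0],[-0.32,0.195,0.52,0,0,0],[-0.32,0.195,0.52,0,0,0],[-0.32,0.195,0.52,0,0,0],[-0.32,0.195,0.52,0,0,0]]' 0.6
python3 - <<'E'
from bench import r
from h import *
s=load(r,"wrist","w3")
step(r,(475.2,-144.3,65),-2)
E
```

```text
time: 2.6
tool_pos: [477.4, -143.9, 133.5]
tcp_rot: [180.0, -0.2, -2.0]
ft_force: [1.1, 0.3, 0.3]
finger_gap: 51.4
t 2.65 shift mm [-3.3  0.4 69.3] norm [-0.0131  0.0016  0.277 ] turn norm [ 0.0004 -0.0013  0.    ] rows>= 2.0
```

View pics/w3.png

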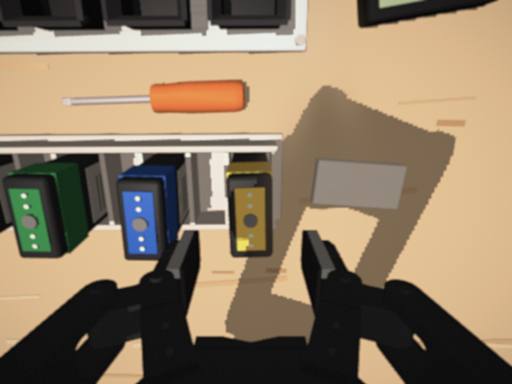

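The yellow sticker is at (250,220), centred between the jaws at columns 197 and 304. Next I descend and close.

```bash
python3 -m jog '[[0,0,0.1,0,0,0],[0,0,0.2,0,0,0],[0,0,0.266,0,0,0],[0,0,0.266,0,0,0],[0,0,0.266,0,0,0]]' 
python3 -m jog '[[0,0,0,0,0,0],[0,0,0,0,0,0],[0,0,0,0,0,0],[0,0,0,0,0,0],[0,0,0,0,0,0]]' 0 45
```

```text
time: 3.15
tool_pos: [477.8, -143.4, 66.9]
tcp_rot: [180.0, -0.1, -1.9]
ft_force: [0.0, -0.2, 0.5]
finger_gap: 51.2
time: 3.65
tool_pos: [477.8, -143.8, 67.0]
tcp_rot: [179.9, -0.2, -2.0]
ft_force: [0.5, 0.5, 6.5]
finger_gap: 27.7
```

```bash
python3 -m jog '[[0,0,-0.04,0,0,0],[0,0,-0.1,0,0,0],[0,0,-0.18,0,0,0],[0,0,-0.26,0,0,0],[0,0,-0.29,0,0,0],[0,0,-0.29,0,0,0],[0,0,-0.29,0,0,0]]' 
python3 - <<'E'
from bench import r
from h import *
s=load(r,"wrist","w4");S=r.sense()
z=S["tool_pos"][2]+33
for b in blobs(s,"yellow",100,100,30,(200,120,310,290)): print(b[0].round(1),b[1],ray(s,b[0],z).round(1),b[2])
print(S["tool_pos"],S["ft_force"],S["finger_gap"])
step(r,(634.5+2,-149,S["tool_pos"][2]),-2)
E
```

```text
time: 4.35
tool_pos: [475.6, -143.0, 136.6]
tcp_rot: [-180.0, 0.0, -2.0]
ft_force: [-0.5, -0.1, -2.4]
finger_gap: 27.6
[223.7 216.5] 82 [ 505.6 -134.4  169.1] ((226.2570343017578, 215.73638916015625), (8.229812622070312, 24.732751846313477), 72.34988403320312)
[ 475.23381687 -142.82853711  136.11013139] [-0.59182883  0.76666459 -2.19117818] 27.507180184925247
t 4.4 shift mm [161.4   0.6  -0.3] norm [ 0.6455  0.0024 -0.0011] turn norm [-0.0002  0.0006  0.0001] rows>= 4.0
```

View pics/w4.png

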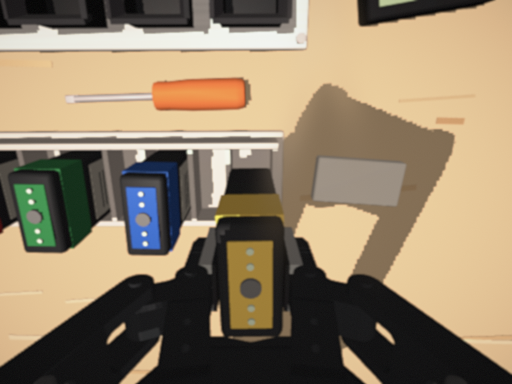

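The pack is held upright and square in the jaws, with its sticker centre at (250,285).

```bash
python3 -m jog '[[0.1,0,0,0,0,0],[0.24,0,0,0,0,0],[0.4,0,0,0,0,0],[0.54,0,0,0,0,0],[0.63,0,0,0,0,0],[0.645,0.002,0,0,0,0],[0.645,0.002,0,0,0,0],[0.645,0.002,0,0,0,0],[0.645,0.002,0,0,0,0]]' 
python3 - <<'E'
from bench import r
from h import *
s=load(r,"wrist","w5");S=r.sense()
z=S["tool_pos"][2]+33
for v in(282,286,290):print(ray(s,(250,v),z).round(1))
print(S["tool_pos"],S["qd"].round(1))
s=load(r,"scene","s5")
cv2.imwrite("pics/s5z.png",cv2.resize(s["pixels"][130:330,130:350,::-1],None,fx=3,fy=3,interpolation=cv2.INTER_CUBIC))
step(r,(635,-149,75.5),-2)
E
```

```text
time: 5.3
tool_pos: [636.1, -149.2, 136.9]
tcp_rot: [-180.0, 0.1, -2.0]
ft_force: [-0.1, 0.0, -1.7]
finger_gap: 27.3
[ 636.7 -149.8  170.2]
[ 634.8 -149.7  170.2]
[ 632.8 -149.7  170.2]
[ 636.30401793 -149.23196723  137.24975997] [ 0.  -0.1 -0.4 -0.1  0.  -0. ]
t 5.4 shift mm [-1.5 -0.2 62. ] norm [-0.0061 -0.0007  0.2479] turn norm [0. 0. 0.] rows>= 2.0
```

View pics/w5.png

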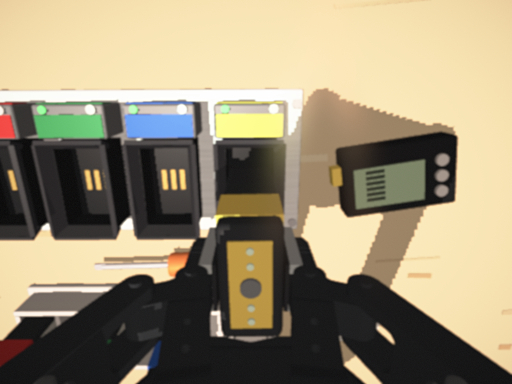

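View pics/s5z.png

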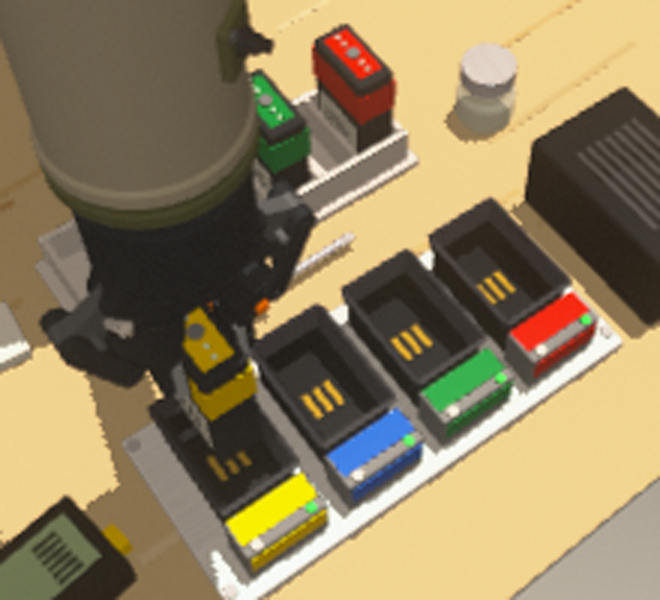

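The held pack's centre is at about (634.3,−149.7), directly over the yellow bay. Next I lower it.

```bash
python3 -m jog '[[0,0,0.05,0,0,0],[0,0,0.1,0,0,0],[0,0,0.15,0,0,0],[0,0,0.19,0,0,0],[0,0,0.22,0,0,0],[0,0,0.23,0,0,0],[0,0,0.235,0,0,0],[0,0,0.235,0,0,0]]' 
python3 -m jog '[[0,0,0.004,0,0,0],[0,0,0.008,0,0,0],[0,0,0.012,0,0,0],[0,0,0.012,0,0,0],[0,0,0.012,0,0,0]]'
```

```text
time: 6.2
tool_pos: [637.4, -149.2, 78.8]
tcp_rot: [180.0, -0.0, -2.0]
ft_force: [-0.5, -0.6, -1.7]
finger_gap: 27.7
time: 6.7
tool_pos: [637.1, -149.2, 75.6]
tcp_rot: [180.0, 0.0, -2.0]
ft_force: [-0.1, -0.1, -1.5]
finger_gap: 27.5
```

```bash
python3 -m jog '[[0,0,0.003,0,0,0],[0,0,0.006,0,0,0],[0,0,0.008,0,0,0],[0,0,0.008,0,0,0]]'
```

```text
time: 7.1
tool_pos: [637.5, -149.3, 75.2]
tcp_rot: [180.0, -0.0, -2.0]
ft_force: [-4.7, 0.9, 8.3]
finger_gap: 27.3
```

It has touched down: force is up by 10 N at z=75.2. Now I release and rise.

```bash
python3 -m jog '[[0,0,0,0,0,0],[0,0,0,0,0,0],[0,0,0,0,0,0],[0,0,0,0,0,0]]' 0.6
python3 -m jog '[[0,0,-0.05,0,0,0],[0,0,-0.15,0,0,0],[0,0,-0.25,0,0,0],[0,0,-0.28,0,0,0],[0,0,-0.28,0,0,0],[0,0,-0.28,0,0,0]]'
python3 - <<'E'
from bench import r
from h import *
s=load(r,"wrist","w6")
step(r,(477.5,-76,145),-2)
E
```

```text
time: 7.5
tool_pos: [637.1, -149.2, 73.4]
tcp_rot: [-180.0, 0.0, -2.0]
ft_force: [0.2, 0.5, -0.3]
finger_gap: 51.4
time: 8.1
tool_pos: [636.7, -149.0, 142.7]
tcp_rot: [-180.0, 0.1, -2.0]
ft_force: [-0.5, 0.5, -0.6]
finger_gap: 51.2
t 8.15 shift mm [-161.2  -67.4   -2.7] norm [-0.6449 -0.2696 -0.0107] turn norm [-0.0002  0.0007  0.0001] rows>= 4.0
```

View pics/w6.png

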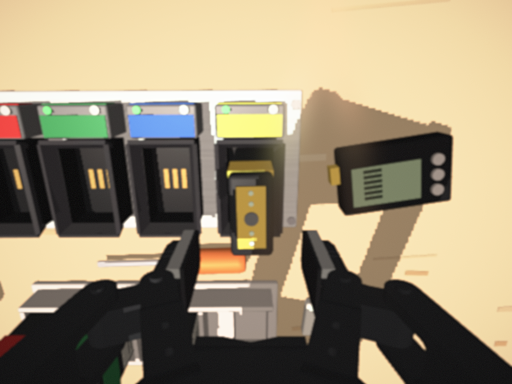

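Yellow stands upright in its bay, sticker centre at (250,218). Now blue.

```bash
python3 -m jog '[[-0.15,-0.06,0,0,0,0],[-0.34,-0.15,0,0,0,0],[-0.52,-0.22,0,0,0,0],[-0.62,-0.26,0,0,0,0],[-0.648,-0.27,0,0,0,0],[-0.648,-0.27,0.03,0,0,0],[-0.648,-0.27,0.03,0,0,0],[-0.648,-0.27,0.03,0,0,0]]'
python3 - <<'E'
from bench import r
from h import *
s=load(r,"wrist","w7")
for b in blobs(s,"blue",100,100,30,(180,140,310,290)): print(b[0].round(1),ray(s,b[0],100).round(1),b[2])
step(r,(475.5,-76,67),-2)
E
```

```text
time: 8.95
tool_pos: [478.0, -76.5, 135.4]
tcp_rot: [-180.0, 0.0, -2.0]
ft_force: [0.4, 0.5, -0.4]
finger_gap: 50.9
[240. 172.] [506.9 -72.1 100. ] ((241.73861694335938, 171.60504150390625), (4.95310640335083, 30.128549575805664), 82.14668273925781)
[248.  219.3] [475.9 -75.7 100. ] ((247.55068969726562, 218.61810302734375), (28.3978271484375, 62.73048400878906), 1.2188752889633179)
t 9.0 shift mm [-2.6 -0.4 68.7] norm [-0.0104 -0.0018  0.2746] turn norm [-0.      0.0002  0.    ] rows>= 2.0
```

View pics/w7.png

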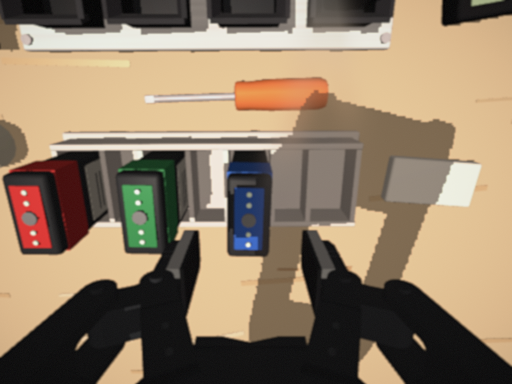

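The blue sticker is at (248,219), centred between the jaws. I'll descend, grip and lift.

```bash
python3 -m jog '[[-0.005,0,0.1,0,0,0],[-0.005,0,0.2,0,0,0],[-0.005,0,0.272,0,0,0],[-0.005,0,0.272,0,0,0],[-0.005,0,0.272,0,0,0]]' 
python3 -m jog '[[0,0,0,0,0,0],[0,0,0,0,0,0],[0,0,0,0,0,0],[0,0,0,0,0,0],[0,0,0,0,0,0]]' 0 45
python3 -m jog '[[0,0,-0.04,0,0,0],[0,0,-0.1,0,0,0],[0,0,-0.18,0,0,0],[0,0,-0.26,0,0,0],[0,0,-0.29,0,0,0],[0,0,-0.29,0,0,0],[0,0,-0.29,0,0,0]]' 
python3 - <<'E'
from bench import r
from h import *
s=load(r,"wrist","w8");z=r.sense()["tool_pos"][2]+33
for b in blobs(s,"blue",60,100,100,(180,220,310,350)): print(b[0].round(1),ray(s,b[0],z).round(1),b[2])
step(r,(637,-81,138),-2)
E
```

```text
time: 9.5
tool_pos: [476.6, -76.3, 68.2]
tcp_rot: [-180.0, 0.0, -2.0]
ft_force: [0.2, -0.4, 0.2]
finger_gap: 51.6
time: 10.0
tool_pos: [477.6, -76.4, 69.6]
tcp_rot: [180.0, -0.2, -2.0]
ft_force: [-0.2, 1.2, 6.2]
finger_gap: 27.8
time: 10.7
tool_pos: [475.9, -76.0, 139.8]
tcp_rot: [-180.0, 0.0, -2.0]
ft_force: [-0.4, 0.9, -1.2]
finger_gap: 27.0
[250.4 279.7] [477.  -76.8 172.4] ((251.0, 281.0), (86.0, 44.0), 90.0)
t 10.75 shift mm [161.5  -0.5   1.1] norm [ 0.6461 -0.0018  0.0044] turn norm [-0.0001  0.0006  0.0001] rows>= 4.0
```

View pics/w8.png

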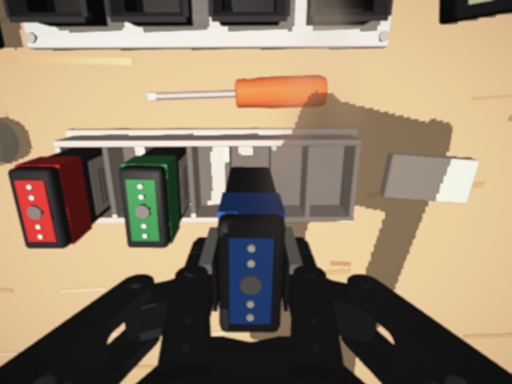

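Blue is held square, with its sticker at (251,282). Next I move it over its bay.

```bash
python3 -m jog '[[0.1,0,0,0,0,0],[0.24,0,0,0,0,0],[0.4,0,0,0,0,0],[0.54,0,0,0,0,0],[0.63,0,0,0,0,0],[0.645,-0.002,0,0,0,0],[0.645,-0.002,0,0,0,0],[0.645,-0.002,0,0,0,0],[0.645,-0.002,0,0,0,0]]' 
python3 - <<'E'
from bench import r
from h import *
s=load(r,"wrist","w9");z=r.sense()["tool_pos"][2]+33
print(ray(s,(250.5,283.5),z).round(1))
step(r,(637,-81,78),-2)
E
```

```text
time: 11.65
tool_pos: [636.4, -81.1, 140.3]
tcp_rot: [-180.0, 0.1, -2.0]
ft_force: [0.6, -0.2, -2.1]
finger_gap: 27.7
[636.3 -81.9 173.5]
t 11.7 shift mm [ 0.4 -0.1 62.5] norm [ 0.0016 -0.0006  0.25  ] turn norm [-0.      0.0001  0.0001] rows>= 2.0
```

View pics/w9.png

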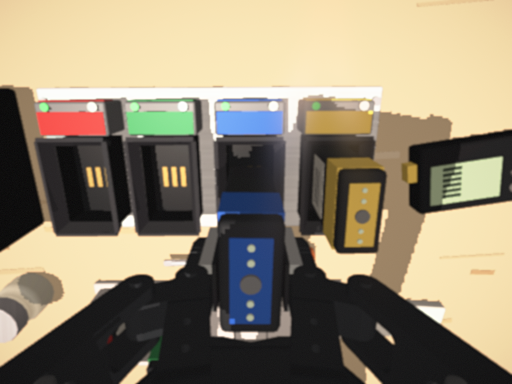

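Blue is aligned over its bay at about (636.3,−81.9), and yellow is upright at (362,205). Lowering now.

```bash
python3 -m jog '[[0,0,0.05,0,0,0],[0,0,0.1,0,0,0],[0,0,0.15,0,0,0],[0,0,0.19,0,0,0],[0,0,0.22,0,0,0],[0,0,0.235,0,0,0],[0,0,0.235,0,0,0]]' 
python3 -m jog '[[0,0,0.004,0,0,0],[0,0,0.008,0,0,0],[0,0,0.012,0,0,0],[0,0,0.012,0,0,0]]'
python3 -m jog '[[0,0,0.004,0,0,0],[0,0,0.008,0,0,0],[0,0,0.008,0,0,0]]'
```

```text
time: 12.4
tool_pos: [637.1, -81.0, 80.9]
tcp_rot: [-180.0, 0.1, -2.0]
ft_force: [-0.1, -0.2, -0.9]
finger_gap: 27.0
time: 12.8
tool_pos: [637.5, -81.2, 78.9]
tcp_rot: [180.0, -0.0, -2.0]
ft_force: [-0.2, -0.5, -1.6]
finger_gap: 27.4
time: 13.1
tool_pos: [637.8, -81.2, 77.7]
tcp_rot: [180.0, -0.0, -2.0]
ft_force: [-1.6, 1.0, 5.6]
finger_gap: 26.9
```

Contact, +7 N at z=77.7. Release, rise, and go over to green.

```bash
python3 -m jog '[[0,0,0,0,0,0],[0,0,0,0,0,0],[0,0,0,0,0,0],[0,0,0,0,0,0]]' 0.6
python3 -m jog '[[0,0,-0.05,0,0,0],[0,0,-0.15,0,0,0],[0,0,-0.25,0,0,0],[0,0,-0.26,0,0,0],[0,0,-0.26,0,0,0],[0,0,-0.26,0,0,0]]'
python3 - <<'E'
from bench import r
from h import *
s=load(r,"wrist","w10")
step(r,(478.5,-8,135),-2)
E
```

```text
time: 13.5
tool_pos: [637.4, -81.2, 76.6]
tcp_rot: [180.0, 0.0, -2.0]
ft_force: [0.8, 0.8, -0.3]
finger_gap: 51.5
time: 14.1
tool_pos: [637.0, -81.0, 141.0]
tcp_rot: [-180.0, 0.1, -2.0]
ft_force: [-0.1, -0.9, -0.6]
finger_gap: 51.2
t 14.15 shift mm [-160.6  -67.5    5.8] norm [-0.6423 -0.27    0.0232] turn norm [-0.0001  0.0007  0.0001] rows>= 4.0
```

View pics/w10.png

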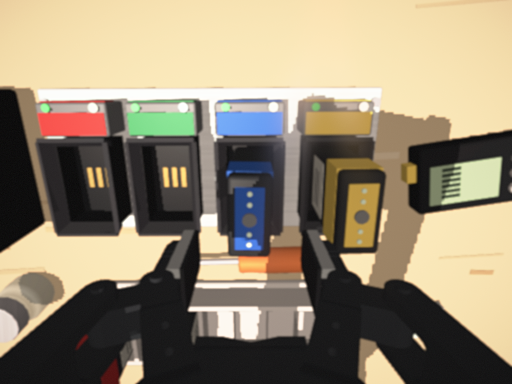

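Blue is seated at (250,219), upright. Now green.

```bash
python3 -m jog '[[-0.15,-0.06,0,0,0,0],[-0.34,-0.15,0,0,0,0],[-0.52,-0.22,0,0,0,0],[-0.62,-0.26,0,0,0,0],[-0.645,-0.27,0,0,0,0],[-0.645,-0.27,0.023,0,0,0],[-0.645,-0.27,0.023,0,0,0],[-0.645,-0.27,0.023,0,0,0]]'
python3 - <<'E'
from bench import r
from h import *
s=load(r,"wrist","w11")
for b in blobs(s,"green",80,80,30,(180,140,310,290)): print(b[0].round(1),ray(s,b[0],100).round(1),b[2])
step(r,(478.5,-8,67),-2)
E
```

```text
time: 14.95
tool_pos: [479.2, -8.6, 135.6]
tcp_rot: [-180.0, 0.0, -2.0]
ft_force: [-0.2, -0.7, 0.5]
finger_gap: 51.2
[243.7 185.9] [499.2  -6.  100. ] ((244.0, 188.0), (10.0, 20.0), 90.0)
[252.  227.2] [471.5 -10.1 100. ] ((247.57308959960938, 214.99110412597656), (28.056411743164062, 60.5701904296875), 1.1934894323349)
t 15.0 shift mm [-0.8 -0.5 68.8] norm [-0.0031 -0.0021  0.2751] turn norm [-0.      0.0001 -0.    ] rows>= 2.0
```

View pics/w11.png

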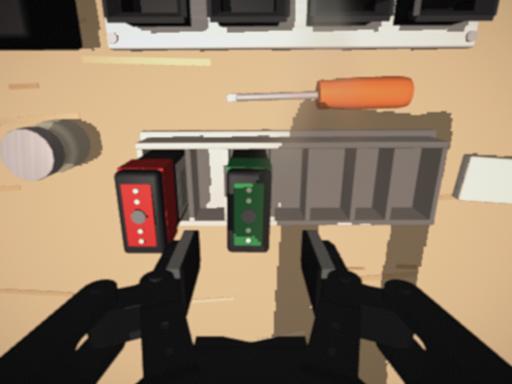

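Green is centred at (248,215). Next I grip and lift it.

```bash
python3 -m jog '[[-0.003,-0.002,0.1,0,0,0],[-0.003,-0.002,0.2,0,0,0],[-0.003,-0.002,0.272,0,0,0],[-0.003,-0.002,0.272,0,0,0],[-0.003,-0.002,0.272,0,0,0]]' 
python3 -m jog '[[0,0,0,0,0,0],[0,0,0,0,0,0],[0,0,0,0,0,0],[0,0,0,0,0,0],[0,0,0,0,0,0]]' 0 45
python3 -m jog '[[0,0,-0.04,0,0,0],[0,0,-0.1,0,0,0],[0,0,-0.18,0,0,0],[0,0,-0.26,0,0,0],[0,0,-0.29,0,0,0],[0,0,-0.29,0,0,0],[0,0,-0.29,0,0,0]]' 
python3 - <<'E'
from bench import r
from h import *
s=load(r,"wrist","w12");z=r.sense()["tool_pos"][2]+33
for v in (278,282,286):print(v,ray(s,(250.5,v),z).round(1))
step(r,(638.5,-13,140),-2)
E
```

```text
time: 15.5
tool_pos: [478.2, -7.8, 68.2]
tcp_rot: [-180.0, 0.0, -2.0]
ft_force: [0.6, 0.2, 0.5]
finger_gap: 51.0
time: 16.0
tool_pos: [479.3, -7.7, 69.6]
tcp_rot: [180.0, -0.2, -2.0]
ft_force: [0.5, -0.2, 6.1]
finger_gap: 27.3
time: 16.7
tool_pos: [477.5, -7.6, 139.8]
tcp_rot: [-180.0, 0.1, -2.0]
ft_force: [-1.0, 0.6, -2.7]
finger_gap: 27.0
278 [479.4  -8.4 172.3]
282 [477.5  -8.4 172.3]
286 [475.5  -8.3 172.3]
t 16.75 shift mm [ 1.615e+02 -1.000e-01 -1.000e+00] norm [ 6.46e-01 -3.00e-04 -4.00e-03] turn norm [-0.0001  0.0006  0.0001] rows>= 4.0
```

View pics/w12.png

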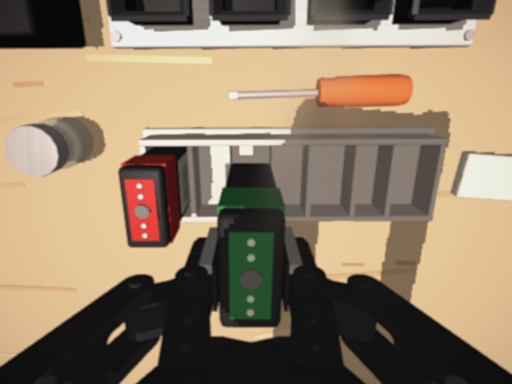

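Green is held square, with its sticker at (251,277). I'll move it over the green bay.

```bash
python3 -m jog '[[0.1,0,0,0,0,0],[0.24,0,0,0,0,0],[0.4,0,0,0,0,0],[0.54,0,0,0,0,0],[0.63,0,0,0,0,0],[0.643,0,0,0,0,0],[0.643,0,0,0,0,0],[0.643,0,0,0,0,0],[0.643,0,0,0,0,0]]' 
python3 - <<'E'
from bench import r
from h import *
s=load(r,"wrist","w13");z=r.sense()["tool_pos"][2]+33
print(ray(s,(250.5,279),z).round(1))
step(r,(638,-13,78),-2)
E
```

```text
time: 17.65
tool_pos: [637.5, -13.0, 140.2]
tcp_rot: [-180.0, 0.1, -2.0]
ft_force: [0.6, -1.4, -1.5]
finger_gap: 27.4
[639.6 -14.  173.5]
t 17.7 shift mm [ 0.3 -0.1 62.5] norm [ 0.0011 -0.0004  0.25  ] turn norm [-0.      0.0002  0.0001] rows>= 2.0
```

View pics/w13.png

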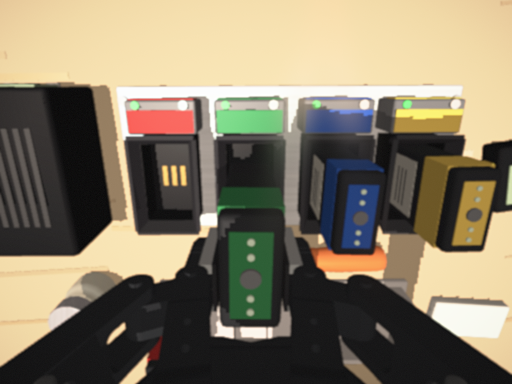

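Green lines up with its bay at about (639.6,−14), clear of blue at (352,205). Lowering.

```bash
python3 -m jog '[[0,0,0.05,0,0,0],[0,0,0.1,0,0,0],[0,0,0.15,0,0,0],[0,0,0.19,0,0,0],[0,0,0.22,0,0,0],[0,0,0.235,0,0,0],[0,0,0.235,0,0,0]]' 
python3 -m jog '[[0,0,0.004,0,0,0],[0,0,0.008,0,0,0],[0,0,0.012,0,0,0],[0,0,0.012,0,0,0]]'
python3 -m jog '[[0,0,0.004,0,0,0],[0,0,0.008,0,0,0],[0,0,0.008,0,0,0]]'
```

```text
time: 18.4
tool_pos: [638.2, -13.1, 80.9]
tcp_rot: [-180.0, 0.1, -2.0]
ft_force: [0.0, 0.3, -2.2]
finger_gap: 27.6
time: 18.8
tool_pos: [638.7, -13.2, 78.9]
tcp_rot: [-180.0, -0.0, -2.0]
ft_force: [0.4, 0.3, -1.7]
finger_gap: 27.3
time: 19.1
tool_pos: [638.9, -13.1, 77.7]
tcp_rot: [180.0, -0.0, -2.0]
ft_force: [-2.2, -0.4, 3.9]
finger_gap: 27.1
```

Contact. Release, rise, then go to red.

```bash
python3 -m jog '[[0,0,0,0,0,0],[0,0,0,0,0,0],[0,0,0,0,0,0],[0,0,0,0,0,0]]' 0.6
python3 -m jog '[[0,0,-0.05,0,0,0],[0,0,-0.15,0,0,0],[0,0,-0.25,0,0,0],[0,0,-0.26,0,0,0],[0,0,-0.26,0,0,0],[0,0,-0.26,0,0,0]]'
python3 - <<'E'
from bench import r
from h import *
s=load(r,"wrist","w14")
step(r,(482,61,135),-2)
E
```

```text
time: 19.5
tool_pos: [638.6, -13.2, 76.7]
tcp_rot: [-180.0, 0.0, -2.0]
ft_force: [-0.1, 0.1, -1.2]
finger_gap: 51.6
time: 20.1
tool_pos: [638.1, -13.1, 141.0]
tcp_rot: [-180.0, 0.1, -2.0]
ft_force: [0.1, 0.3, -0.3]
finger_gap: 51.3
t 20.15 shift mm [-158.2  -68.7    5.8] norm [-0.6326 -0.2747  0.0232] turn norm [-0.      0.0007  0.0001] rows>= 4.0
```

View pics/w14.png

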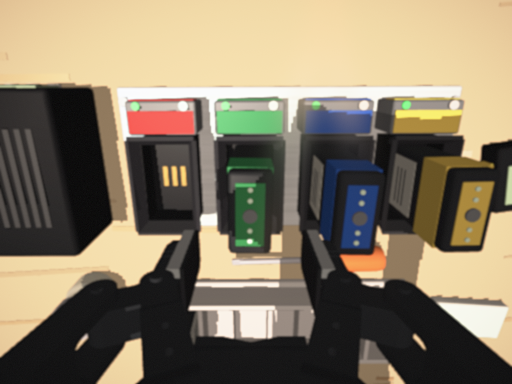

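```bash
python3 -m jog '[[-0.15,-0.06,0,0,0,0],[-0.34,-0.15,0,0,0,0],[-0.52,-0.22,0,0,0,0],[-0.61,-0.26,0,0,0,0],[-0.635,-0.275,0,0,0,0],[-0.635,-0.275,0.023,0,0,0],[-0.635,-0.275,0.023,0,0,0],[-0.635,-0.275,0.023,0,0,0]]'
python3 - <<'E'
from bench import r
from h import *
import cv2
s=load(r,"wrist","w15")
for b in blobs(s,"red",80,100,30,(180,140,310,290)): print(b[0].round(1),ray(s,b[0],100).round(1),b[2])
step(r,(481.5,61,68),-2)
t=cv2.imread("pics/top0.png");u=cv2.imread("pics/scene0.png")
a=cv2.resize(t[115:195,170:270],(400,320),interpolation=cv2.INTER_CUBIC);b=cv2.resize(u[150:240,290:390],(400,360),interpolation=cv2.INTER_CUBIC)
import numpy as np
cv2.imwrite("pics/box.png",np.vstack([a,b]) if 0 else np.hstack([np.pad(a,((0,40),(0,0),(0,0))),b]))
E
```

```text
time: 20.95
tool_pos: [482.9, 60.5, 135.6]
tcp_rot: [180.0, 0.0, -2.0]
ft_force: [0.1, -0.0, 0.0]
finger_gap: 51.4
[252.  168.5] [513.7  57.7 100. ] ((248.40724182128906, 168.45875549316406), (13.122814178466797, 45.089805603027344), 87.39744567871094)
[248.8 216.5] [482.6  60.7 100. ] ((248.49996948242188, 216.49998474121094), (62.99999237060547, 28.999996185302734), 90.0)
t 21.0 shift mm [-1.5 -0.5 67.8] norm [-0.0059 -0.0018  0.2711] turn norm [ 0.0001  0.0001 -0.0001] rows>= 2.0
```

View pics/w15.png

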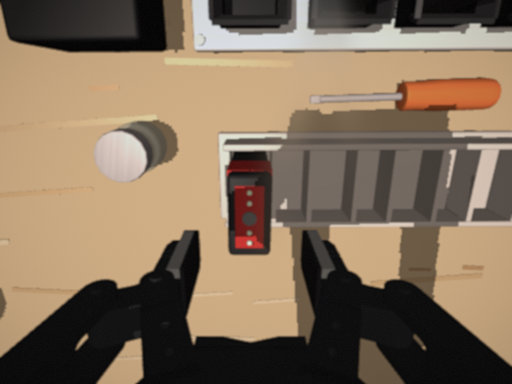

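View pics/box.png

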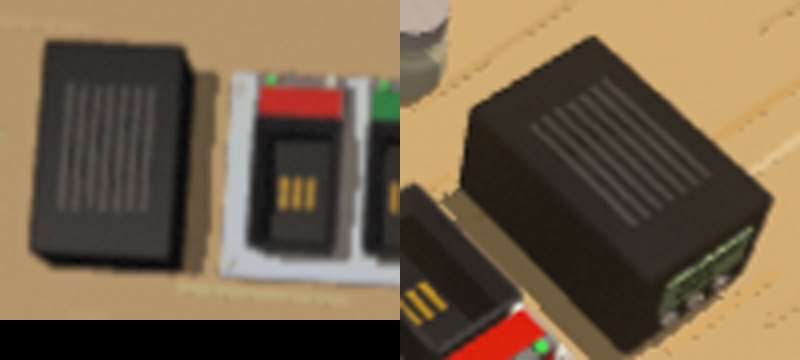

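```bash
python3 - <<'E'
from bench import r
from h import *
s=load(r,"top");s2=load(r,"scene")
A=[];b=[]
for S,u in((s,(214.5,181)),(s2,(308,178))):
    E=S["extrinsics"];d=E[:3,:3]@np.linalg.inv(S["intrinsics"])@[u[0],u[1],1];d/=np.linalg.norm(d)
    P=np.eye(3)-np.outer(d,d);A.append(P);b.append(P@E[:3,3])
print(np.linalg.lstsq(np.vstack(A),np.hstack(b),rcond=None)[0])
E
python3 -m jog '[[-0.005,-0.001,0.1,0,0,0],[-0.005,-0.001,0.2,0,0,0],[-0.005,-0.001,0.268,0,0,0],[-0.005,-0.001,0.268,0,0,0],[-0.005,-0.001,0.268,0,0,0]]' 
python3 -m jog '[[0,0,0,0,0,0],[0,0,0,0,0,0],[0,0,0,0,0,0],[0,0,0,0,0,0],[0,0,0,0,0,0]]' 0 45
```

```text
[590.43207687 123.30023277  63.74990681]
time: 21.6
tool_pos: [481.2, 61.1, 69.3]
tcp_rot: [180.0, 0.0, -2.0]
ft_force: [-0.3, -0.1, 0.0]
finger_gap: 51.1
time: 22.1
tool_pos: [482.5, 61.3, 70.7]
tcp_rot: [-180.0, -0.2, -2.0]
ft_force: [0.9, 0.5, 6.3]
finger_gap: 27.4
```

The neighbouring box's top is at 64 mm and its edge is 68 mm from the bay centre, so there is clearance. Lift and carry red.

```bash
python3 -m jog '[[0,0,-0.04,0,0,0],[0,0,-0.1,0,0,0],[0,0,-0.18,0,0,0],[0,0,-0.26,0,0,0],[0,0,-0.29,0,0,0],[0,0,-0.29,0,0,0],[0,0,-0.29,0,0,0]]' 
python3 - <<'E'
from bench import r
from h import *
s=load(r,"wrist","w16");z=r.sense()["tool_pos"][2]+33
for v in (278,282,286):print(v,ray(s,(250.5,v),z).round(1))
step(r,(641,55,141),-2)
E
```

```text
time: 22.8
tool_pos: [480.5, 61.4, 140.8]
tcp_rot: [180.0, 0.1, -2.0]
ft_force: [0.1, -0.2, -1.9]
finger_gap: 27.4
278 [482.6  60.4 173.3]
282 [480.6  60.5 173.3]
286 [478.7  60.6 173.3]
t 22.85 shift mm [160.9   0.8  -1. ] norm [ 0.6436  0.0031 -0.0039] turn norm [0.     0.0006 0.0001] rows>= 4.0
```

View pics/w16.png

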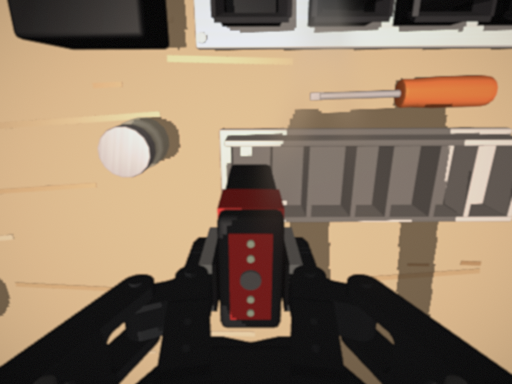

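Red is held square at (251,277). Carry it to its bay.

```bash
python3 -m jog '[[0.1,0,0,0,0,0],[0.24,0,0,0,0,0],[0.4,0,0,0,0,0],[0.54,0,0,0,0,0],[0.63,0,0,0,0,0],[0.64,0.002,0,0,0,0],[0.64,0.002,0,0,0,0],[0.64,0.002,0,0,0,0],[0.64,0.002,0,0,0,0]]' 
python3 - <<'E'
from bench import r
from h import *
s=load(r,"wrist","w17");z=r.sense()["tool_pos"][2]+33
print(ray(s,(250.5,279),z).round(1))
step(r,(640,55,78.5),-2)
E
```

```text
time: 23.75
tool_pos: [639.9, 55.4, 141.2]
tcp_rot: [180.0, 0.1, -2.0]
ft_force: [0.3, 0.8, -2.2]
finger_gap: 27.7
[642.   54.6 174.5]
t 23.8 shift mm [-0.1  0.5 63. ] norm [-0.0003  0.0018  0.252 ] turn norm [-0.      0.0001  0.0002] rows>= 2.0
```

View pics/w17.png

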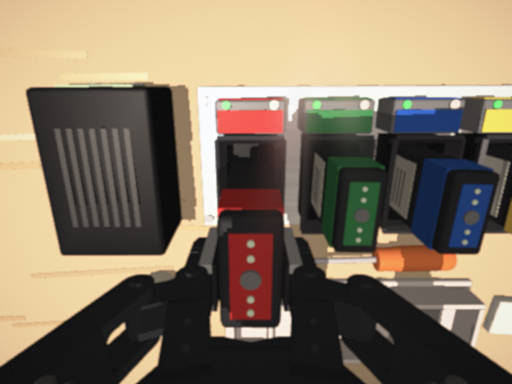

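Red is over its bay at about (642,54.6). Lowering.

```bash
python3 -m jog '[[0,0,0.05,0,0,0],[0,0,0.1,0,0,0],[0,0,0.15,0,0,0],[0,0,0.19,0,0,0],[0,0,0.22,0,0,0],[0,0,0.235,0,0,0],[0,0,0.235,0,0,0]]' 
python3 -m jog '[[0,0,0.004,0,0,0],[0,0,0.008,0,0,0],[0,0,0.012,0,0,0],[0,0,0.012,0,0,0]]'
python3 -m jog '[[0,0,0.004,0,0,0],[0,0,0.008,0,0,0],[0,0,0.008,0,0,0]]'
```

```text
time: 24.5
tool_pos: [640.5, 55.3, 81.9]
tcp_rot: [180.0, 0.1, -2.0]
ft_force: [0.2, -0.1, -3.2]
finger_gap: 27.0
time: 24.9
tool_pos: [641.0, 55.3, 79.9]
tcp_rot: [-180.0, -0.0, -2.0]
ft_force: [-0.2, 0.9, -2.8]
finger_gap: 27.5
time: 25.2
tool_pos: [641.2, 55.3, 78.8]
tcp_rot: [-180.0, -0.0, -2.0]
ft_force: [-2.8, -0.6, 5.3]
finger_gap: 27.8
```

Contact. Release, rise, and back away so the cameras can check.

```bash
python3 -m jog '[[0,0,0,0,0,0],[0,0,0,0,0,0],[0,0,0,0,0,0],[0,0,0,0,0,0]]' 0.6
python3 -m jog '[[0,0,-0.05,0,0,0],[0,0,-0.15,0,0,0],[0,0,-0.3,0,0,0],[0,0,-0.45,0,0,0],[-0.2,0,-0.5,0,0,0],[-0.4,0,-0.5,0,0,0],[-0.6,0,-0.5,0,0,0],[-0.8,0,-0.5,0,0,0],[-0.95,0,-0.5,0,0,0],[-0.95,0,-0.5,0,0,0]]'
python3 -m jog '[[0,0,0,0,0,0],[0,0,0,0,0,0],[0,0,0,0,0,0]]'
python3 - <<'E'
from bench import r
from h import *
B=dict(red=(641,55),green=(638.5,-13),blue=(636.5,-81),yellow=(634.5,-149))
t=load(r,"top","t18");u=load(r,"scene","s18")
cv2.imwrite("pics/s18z.png",cv2.resize(u["pixels"][130:360,90:350,::-1],None,fx=2.5,fy=2.5,interpolation=cv2.INTER_CUBIC))
for c in HUE:
    for b in blobs(t,c,80,80,60,(215,120,355,200)): print(c,B[c],b[0].round(1),b[1],ray(t,b[0],108).round(1),b[2][1:])
print(r.sense()["tool_pos"])
E
```

```text
time: 25.6
tool_pos: [640.9, 55.3, 77.7]
tcp_rot: [180.0, 0.0, -2.0]
ft_force: [0.0, 0.3, 0.4]
finger_gap: 51.0
time: 26.6
tool_pos: [399.8, 63.8, 203.1]
tcp_rot: [-180.0, -0.0, -1.9]
ft_force: [1.4, 0.9, 0.1]
finger_gap: 51.3
time: 26.9
tool_pos: [404.6, 63.4, 203.3]
tcp_rot: [-180.0, -0.0, -2.0]
ft_force: [-0.2, 0.0, 0.5]
finger_gap: 51.3
red (641, 55) [243.5 148. ] 372 [657.7  52.2 108. ] ((29.0, 22.0), 90.0)
green (638.5, -13) [272.6 141.1] 149 [674.7 -12.4 108. ] ((20.354814529418945, 9.113103866577148), 3.814074993133545)
green (638.5, -13) [272.9 156.3] 143 [640.2 -13.9 108. ] ((8.647469520568848, 19.223989486694336), 3.814074993133545)
blue (636.5, -81) [301.  142.8] 160 [672.2 -75.8 108. ] ((21.081207275390625, 7.516418933868408), 3.3664608001708984)
blue (636.5, -81) [303.3 158.4] 180 [636.9 -81.3 108. ] ((9.543877601623535, 20.08580780029297), 3.5763344764709473)
yellow (634.5, -149) [332.2 151.8] 380 [ 653.1 -144.9  108. ] ((29.0, 21.0), 90.0)
[404.22079806  63.39994374 202.79129137]
```

View pics/t18.png

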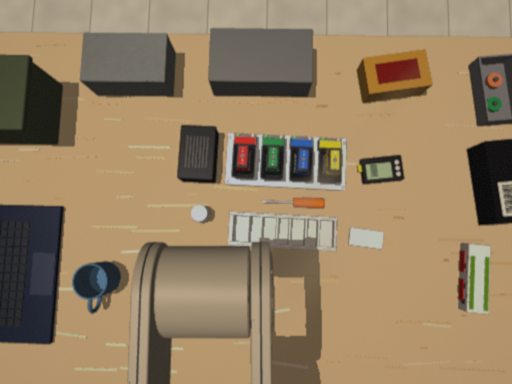

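View pics/s18z.png

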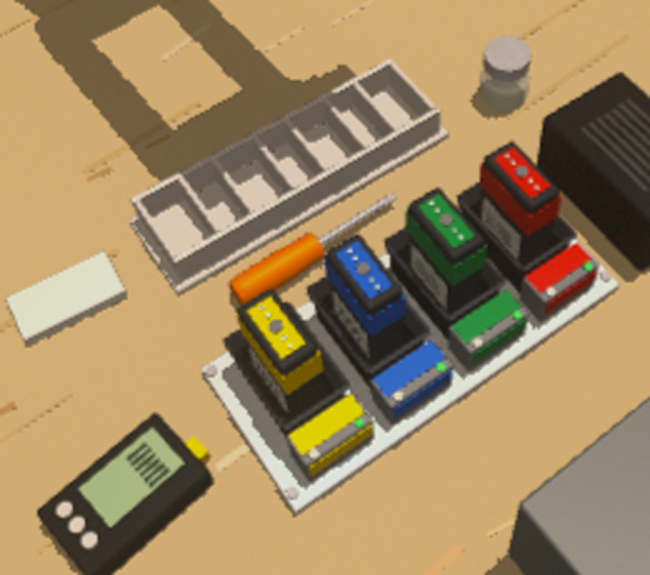

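All four packs stand upright in matching bays, and the jar and checker look undisturbed. In that check the red and yellow stickers merged with the deck tape, so I'll re-measure those with the scene camera before handing in.

```bash
python3 - <<'E'
from bench import r
from h import *
u=load(r,"scene");t=load(r,"top")
for c in HUE:
    for b in blobs(u,c,130,110,40,(160,180,345,330)): print("scene",c,b[0].round(1),b[1],ray(u,b[0],108).round(1))
    for b in blobs(t,c,150,150,40,(215,147,355,180)): print("top",c,b[0].round(1),b[1],ray(t,b[0],108).round(1))
print(r.sense()["qd"].round(2))
E
```

```text
scene red [298.5 198.7] 180 [640.4  55.6 108. ]
scene red [312.7 236.7] 228 [713.7  22.9 108. ]
top red [242.1 155.6] 106 [640.5  54.9 108. ]
scene green [268.  218.1] 135 [639.1 -13.2 108. ]
scene green [284.7 256.2] 227 [712.9 -37.5 108. ]
scene blue [234.9 237.4] 197 [635.1 -80.5 108. ]
scene blue [253.2 276.9] 260 [710.1 -99.7 108. ]
top blue [300.6 157.8] 40 [638.1 -75.4 108. ]
scene yellow [200.  260.5] 252 [ 635.2 -149.7  108. ]
scene yellow [220.2 299.3] 318 [ 708.5 -161.3  108. ]
scene yellow [168.4 308.6] 45 [ 672.9 -230.5  108. ]
top yellow [332.  159.2] 53 [ 636.4 -144.7  108. ]
top yellow [337.1 159.8] 50 [ 635.4 -155.8  108. ]
[ 0.01 -0.28  0.36  0.03  0.07 -0.  ]
```

```bash
python3 -c "
from bench import r
print(r.hand_in())"
```

```text
the job is handed in; nothing more can be done
None
```

I moved all four packs from the rack into the bays of their own colour, in rack order (red, green, blue, yellow), and handed the job in at about 27 s. Each pack was lowered until the wrist force rose by about 6 to 10 N, then released. `hand_in()` gives no verdict, so I don't have a pass or fail.

- **Position:** the final scene-camera check put every sticker within about 2 mm of its bay centre in plan, measured at seated height.
- **Upright and clear:** the packs look upright. The jar and the cell checker look undisturbed. The arm stood clear with the gripper open.
- **Checks that disagreed:** some top-camera readings were off because the colour masks merged with the deck tape (red and yellow) or split the stickers (blue and yellow). With tighter masks red read cleanly and agreed with the scene camera. Blue agreed in the first top-camera pass, and yellow's two halves average to the scene-camera value. Lean was judged only by eye.

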